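# Put the larder things back in their holders

## Robot

A 6-joint arm with a two-finger parallel gripper is mounted at the origin on a cart in front of the work surface, level with it; the furniture and walls round the work are solid. World frame = base frame: x ahead of the robot, y to its left, z up, the work surface at z = 0. Lengths are in mm, angles in rad, forces in N, time in s.
With the tool pointing down it reaches from about 300 to 775 mm from the base axis. Payload 14.6 kg.
Tool frame: the origin (TCP) lies midway between the tips of the shut fingers; the grasp point (between the pads) lies behind it (manip.grip_depth is the z of the grasp point in the tool frame, in mm); z points along the fingers, y is the line along which they close (so a half turn about z gives the same grasp; the last joint's range is limited). The gripper opens to 94 mm and grips with 3 to 60 N. Pads are 16 mm wide; open, the fingers measure 119 mm over their backs; the gripper's body (75 mm by 177 mm) begins 78 mm behind the grasp point.
Start: joints at [-1.187, 0.3, 1.521, -0, 1.321, -0.067], TCP at [239.619, -495.047, 205.446] pointing down, gripper open.
Joint ranges: [-3.03, 3.03], [-0.79, 2.21], [0.23, 2.52], [-1.04, 4.18], [0, 3.07], [-2.55, 2.55]. Speed limits (rad/s): [2.22, 2.22, 2.57, 3.14, 3.14, 3.14].

## Interface

Orientations are given as [roll, pitch, yaw] about the fixed x, y, z axes, in that order (R = Rz(yaw) Ry(pitch) Rx(roll)).
In Python, from cell import manip, imaging, readout gives the robot as it stands (manip), with the cameras (imaging) and the readings (readout).
- The arm moves only by the tool step_hand, called after "Emit:" in YAML: its name, and indented under it one key for each argument. Schema: {"type":"object","properties":{"moves":{"type":"array","items":{"type":"array","items":{"type":"array","items":{"type":"number"},"minItems":6,"maxItems":6},"minItems":1,"maxItems":5},"minItems":1,"maxItems":1},"jaw":{"type":"number"},"squeeze":{"type":"number"},"only":{"type":"string"},"quiet":{"type":"boolean"},"lines":{"type":"string"}},"required":["moves"],"additionalProperties":false}. moves is a list that holds a single list of rows (three levels of brackets), with 1 to 5 rows, each of 6 numbers: dx, dy, dz in mm, then a rotation vector rx, ry, rz in rad; each row is the pose to reach, as a shift and turn from the pose commanded when the call began, along the tool's axes at that moment; what a row does not reach only later rows make up. A row lasts 1/10 s, in which the tool goes at most 50 mm and 0.15 rad, less where a joint would pass 70% of its speed; a pose out of reach is approached as far as the arm can. jaw is the finger opening in mm, set as the call begins (left out keeps the last). The fingers move at their own pace and stop on an object; squeeze is the grip in N (left out, the last holds). Time passes only in rows, so rows that do not move let the fingers close. The tool returns the time, the measured TCP pose, the force, the opening and the grip force at its end. only (a regular expression) keeps the lines of the reply that match it, lines (a string "A,B") keeps lines A to B, and quiet returns only ok. Input that does not fit is refused with a message, and nothing moves.
- readout.read_state(): the state, without advancing time (a new reading comes with each control period).
- imaging.camera(name): name is "scene" or "top"; returns (picture, depth): 420x560x3 uint8, red, green, blue; 420x560 float32, mm along the optical axis (not along the pixel's ray), 0 where there is no reading.
- imaging.camera_info(name): a dict with "K" (3x3 intrinsics, pixels), "rvec" (rotation vector, rad) and "tvec" (3), from world to camera coordinates, as OpenCV has them. Camera axes: x right, y down, z forward; pixel columns grow to the right and rows downward; lengths in mm; the calibration is good to about 2 mm. A picture is of the moment at which its call begins. camera_info takes no time and is no camera call.
- manip.sign_off(): hands the job in; it is judged then, once.
The state is a dict: "clock": time; "joints": joint angles; "qd": joint speeds; "effort": joint torques, N m; "eef_pos": TCP position; "eef_rot": TCP orientation; "wrist_force": force on the tool from outside, world axes, zero at the start; "moment": the same for the moment, N m; "finger_gap": finger opening in mm; "finger_force": force on a finger pad.
Only numpy, scipy, OpenCV 4.12 (cv2) and the standard library are available. Lean on these libraries where they do the work, as an engineer would, in place of code of your own. Each camera call takes 0.05 s, during which the arm holds its last target. There are 200 camera calls.

## Task

Put the mustard jar, the lone spice jar (not those in the cluster at the back wall), the fish tin and the matchbox away: set each one, the right way up and flat on the floor, inside the dark wooden holder whose recess matches the shape and size of its base. Do not knock the jars over, and leave the egg timer and the espresso cup where they stand.

Things in the scene. Friction and masses are not known exactly. Their poses are not given: they have to be found in the camera images.
- mustard: mustard jar, squat round glass jar with a red twist lid: 60 mm in diameter (62 at most), 86 mm high, about 0.36 kg, standing upright. Origin at the centre of its underside, z up. Belongs in holder_large_round. Can be gripped round the glass some 55 mm up
- spice: spice jar, slim round glass jar with a red cap: 42 mm in diameter (cap 45), 106 mm high, about 0.11 kg, standing upright. Origin at the centre of its underside, z up. Belongs in holder_small_round. Can be gripped round the glass some 75 mm up (the whole of its height below the cap is glass)
- fish_tin: flat oblong fish tin with rounded corners, turquoise and white lid: 63 mm (its x) by 105 mm (its y) by 26 mm high, sides slightly tapered, about 0.15 kg, lying flat. Origin at the centre of its underside, z up. Belongs in holder_long, either way round. Grip across its x
- matches: matchbox: 36 mm (its x) by 53 mm (its y) by 15 mm high, about 0.03 kg, its drawer does not move, lying flat with the red face up. Origin at the centre of its underside, z up. Belongs in holder_short, either way round. Grip across its x
- holder_large_round: large round holder, a dark wooden ring with cork floor: recess 76 mm in diameter, outside 86 mm, rim 14 mm above the worktop, recess floor 4 mm above the worktop. Fixed to the worktop (an extractor hood hangs above its rear part, beyond x = 0.57 and above z = 0.65: carry things low there). Origin at the centre of its underside, z up
- holder_small_round: small round holder, a dark wooden ring with cork floor: recess 58 mm in diameter, outside 68 mm, rim 14 mm above the worktop, recess floor 4 mm above the worktop. Fixed to the worktop (an extractor hood hangs above its rear part, beyond x = 0.57 and above z = 0.65: carry things low there). Origin at the centre of its underside, z up
- holder_long: long rectangular holder, a dark wooden tray with cork floor: recess 76 mm (its x) by 116 mm (its y), outside 86 by 126 mm, rim 12 mm above the worktop, recess floor 4 mm above the worktop. Fixed to the worktop (an extractor hood hangs above its rear part, beyond x = 0.57 and above z = 0.65: carry things low there). Origin at the centre of its underside, z up
- holder_short: short rectangular holder, a dark wooden tray with cork floor: recess 52 mm (its x) by 69 mm (its y), outside 62 by 79 mm, rim 7 mm above the worktop, recess floor 4 mm above the worktop. Fixed to the worktop (an extractor hood hangs above its rear part, beyond x = 0.57 and above z = 0.65: carry things low there). Origin at the centre of its underside, z up
- timer: bystander: round red and white egg timer, 63 mm in diameter, 53 mm high, loose; leave it where it stands. Origin at the centre of its underside
- cup: bystander: white espresso cup, 62 mm in diameter (92 mm with the handle), 51 mm high, loose, at the right of the work; leave it where it stands. Origin at its underside

How it is judged:
By the outcome, as a careful person would: the job done as asked, in the order asked, and still so for the second after the job is handed in, with the robot touching nothing.
It also fails if it takes over 106 s, if anything falls off the work surface, if the arm or the gripper's body presses on something with over 40 N, if the wrist force passes 120 N, or if a joint passes its speed limit or range.

## Working session

There is one attempt and no reset: what is moved stays moved. The work goes in short steps, Python scripts to look and compute and a tool call to move; the robot and the scene stay as the last step left them, time stands still between calls to the robot, and variables do not carry over. Pictures are saved under pics/ and viewed, at most 14 in all, crops included, and the job is handed in when it is done.

```bash
ls; mkdir -p pics; python3 - <<'E'
from cell import manip, imaging, readout
import cv2,numpy as np
print(readout.read_state(), manip.grip_depth)
for n in("scene","top"):
    p,d=imaging.camera(n); np.savez(f"pics/{n}0.npz",p=p,d=d)
    cv2.imwrite(f"pics/{n}0.png",cv2.resize(p[:,:,::-1],None,fx=1.4,fy=1.4))
    i=imaging.camera_info(n);print(n,i)
E
```

```text
cell.py
pics
{'clock': 0.0, 'joints': array([-1.18661210e+00,  3.00440658e-01,  1.52159016e+00, -1.12757508e-05,
        1.32067537e+00, -6.65718958e-02]), 'qd': array([ 1.04500629e-03, -1.07564855e-03,  2.66840035e-05, -8.71073001e-04,
       -1.34995392e-04, -1.03386479e-04]), 'effort': array([ 1.38875846e-03, -5.31807160e+01, -3.52741778e+01,  7.08541065e-02,
        2.43660092e-02, -9.13317012e-05]), 'eef_pos': array([ 239.5163686 , -494.81909049,  204.89918212]), 'eef_rot': array([-3.14048086e+00, -6.31775902e-05,  4.50758887e-01]), 'wrist_force': array([-0.08660228, -0.65110386,  0.85688764]), 'moment': array([ 0.02863103,  0.03636663, -0.04007244]), 'finger_force': 0.0, 'finger_gap': 94.17901445887925} -18.8
scene {'K': array([[428.21180824,   0.        , 286.24437205],
       [  0.        , 428.21180824, 204.76692637],
       [  0.        ,   0.        ,   1.        ]]), 'rvec': array([ 2.0979148 , -0.8300007 ,  0.38117534]), 'tvec': array([-502.21241095,  224.32347281, 1315.55619373])}
top {'K': array([[427.50845708,   0.        , 281.91492724],
       [  0.        , 427.50845708, 208.5572212 ],
       [  0.        ,   0.        ,   1.        ]]), 'rvec': array([ 2.14979546, -2.15396546,  0.09462623]), 'tvec': array([ -65.57112631,  576.97350325, 1278.46955227])}
```

View pics/scene0.png

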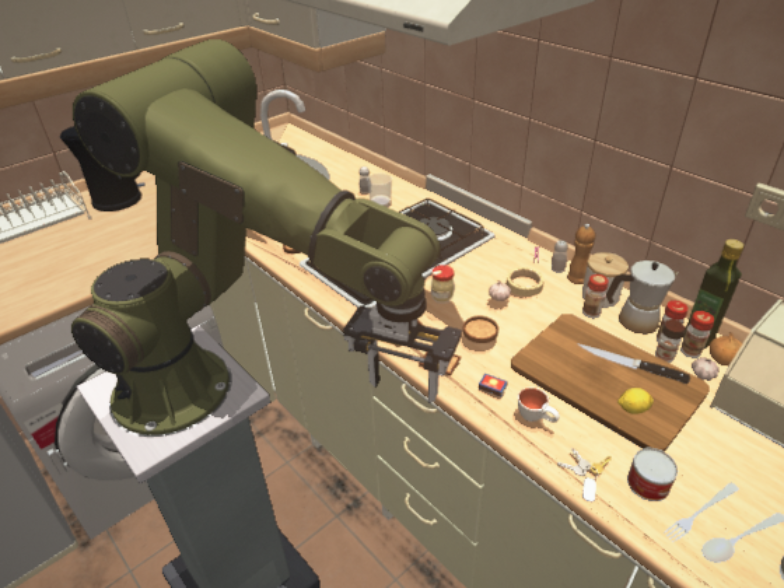

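View pics/top0.png

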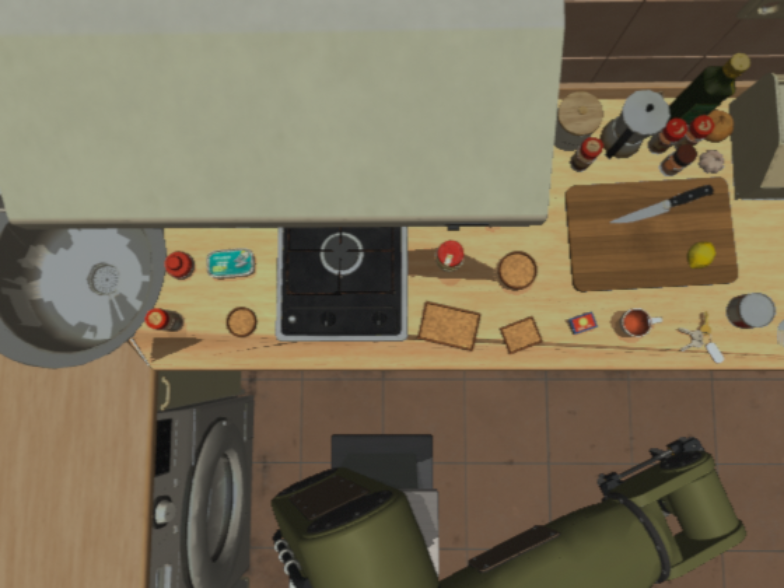

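The scene view shows the arm over the short edge, with the mustard jar at about (442,280). In the top view (1.4x scale):
- **Holders:** large round (517,270), small round (241,321), long (449,325), short (521,334).
- **Items:** mustard (451,253), tin (231,263), matches (582,322).
- **Bystanders:** cup (635,322).
- **To confirm:** the red things at (157,319) and (178,264) should be the spice jar and the timer.

```bash
cat > h.py <<'E'
import numpy as np,cv2
from scipy.spatial.transform import Rotation as Ro
from cell import manip, imaging, readout
def cast(n,uv,z):
    i=imaging.camera_info(n);R=cv2.Rodrigues(i["rvec"])[0];c=-R.T@i["tvec"]
    uv=np.atleast_2d(uv).astype(float);r=np.c_[uv,np.ones(len(uv))]@np.linalg.inv(i["K"]).T@R
    return c+r*((z-c[2])/r[:,2])[:,None]
def world(n,d):
    v,u=np.mgrid[:d.shape[0],:d.shape[1]];i=imaging.camera_info(n);R=cv2.Rodrigues(i["rvec"])[0]
    P=np.stack([u,v,np.ones_like(u)],-1)@np.linalg.inv(i["K"]).T*d[...,None]
    return (P-i["tvec"])@R
def blobs(n,m,z,lo=40):
    cs,_=cv2.findContours(m.astype(np.uint8),cv2.RETR_EXTERNAL,cv2.CHAIN_APPROX_NONE)
    for c in cs:
        if cv2.contourArea(c)<lo: continue
        w=cast(n,c[:,0],z)[:,:2].astype(np.float32)
        (cx,cy),(a,b),t=cv2.minAreaRect(w)
        # direction of the long side in world
        ang=t if a>b else t+90
        print(np.round(c[:,0].mean(0)),"ctr %.1f %.1f"%(cx,cy),"size %.1f %.1f"%(max(a,b),min(a,b)),"long axis deg %.1f"%(((ang+90)%180)-90))
def to_tool(x,y,z,yaw=None):
    "shift to a world TCP goal in tool axes now"
    s=readout.read_state();R=Ro.from_euler("xyz",s["eef_rot"])
    print("now",np.round(s["eef_pos"],1),np.round(s["eef_rot"],3),"shift",np.round(R.inv().apply(np.array([x,y,z])-s["eef_pos"]),1))
E
python3 - <<'E'
from h import *
f=np.load("pics/top0.npz");p,d=f["p"],f["d"]
print("centre cam",cast("top",[[280,210]],0))
W=world("top",d)
for nm,(u,v) in dict(mustard=(322,181),spice=(112,228),timer=(127,189),tin=(165,188),matches=(416,231),larger=(369,193),small=(172,230),long=(321,233),short=(372,239),cupb=(453,231),table=(240,250),cluster=(422,107)).items():
    print(nm,np.round(np.median(W[v-1:v+2,u-1:u+2].reshape(-1,3),0),1))
hsv=cv2.cvtColor(p,cv2.COLOR_RGB2HSV);h,s,v=cv2.split(hsv)
m=((h<8)|(h>172))&(s>140)&(v>80)
print("red@0");blobs("top",m,0,20)
print("turq@26");blobs("top",(h>78)&(h<100)&(s>80),26)
print("cork@4");m=(h>5)&(h<18)&(s>100)&(v>120);blobs("top",m,4,150)
a=p[130:270,90:260,::-1];b=p[150:270,290:480,::-1]
a=cv2.resize(a,(680,560),interpolation=1);cv2.imwrite("pics/cropL.png",a)
cv2.imwrite("pics/cropR.png",cv2.resize(b,None,fx=4,fy=4))
E
```

```text
centre cam [[575.88570278 -59.89618467   0.        ]]
mustard [ 652.8 -186.4   85.2]
spice [513.2 424.5 106.6]
timer [636.9 408.8  48. ]
tin [643.9 299.3  21.5]
matches [ 508.2 -477.1   14.5]
larger [ 628.  -338.9    2.6]
small [513.4 278.4   3.3]
long [ 503.3 -187.2    4.6]
short [ 484.5 -344.4    2.3]
cupb [ 508.5 -592.1    6.4]
table [451.1  65.2  -4.4]
cluster [ 868.8 -481.3  104.6]
red@0
[453. 230.] ctr 510.4 -595.3 size 43.3 43.2 long axis deg -39.9
[111. 227.] ctr 522.1 473.5 size 45.1 41.1 long axis deg 89.9
[127. 188.] ctr 647.2 428.4 size 55.9 55.6 long axis deg 46.2
[321. 181.] ctr 667.6 -190.9 size 57.6 53.6 long axis deg -0.5
[423. 104.] ctr 913.9 -517.8 size 44.5 43.2 long axis deg 88.0
[483.  91.] ctr 955.3 -711.4 size 47.9 43.2 long axis deg 89.4
[502.  89.] ctr 963.7 -771.2 size 44.9 44.7 long axis deg -45.6
turq@26
[165. 188.] ctr 645.3 301.4 size 93.9 51.5 long axis deg -85.4
cork@4
[ 47. 300.] ctr 301.5 658.7 size 156.2 27.8 long axis deg -10.4
[275. 283.] ctr 387.6 -144.7 size 1461.6 441.3 long axis deg -71.5
[256. 248.] ctr 448.0 -20.3 size 1083.4 72.6 long axis deg 86.1
[372. 238.] ctr 488.0 -344.8 size 72.5 56.3 long axis deg -69.3
[172. 230.] ctr 515.2 277.0 size 54.0 53.3 long axis deg 89.9
[321. 232.] ctr 504.3 -185.4 size 117.5 76.4 long axis deg 77.2
[370. 198.] ctr 618.7 -339.8 size 88.3 71.7 long axis deg -0.3
[429. 162.] ctr 724.3 -518.5 size 118.5 33.8 long axis deg -87.1
[511.  88.] ctr 966.9 -798.8 size 69.1 59.9 long axis deg 67.0
```

View pics/cropL.png

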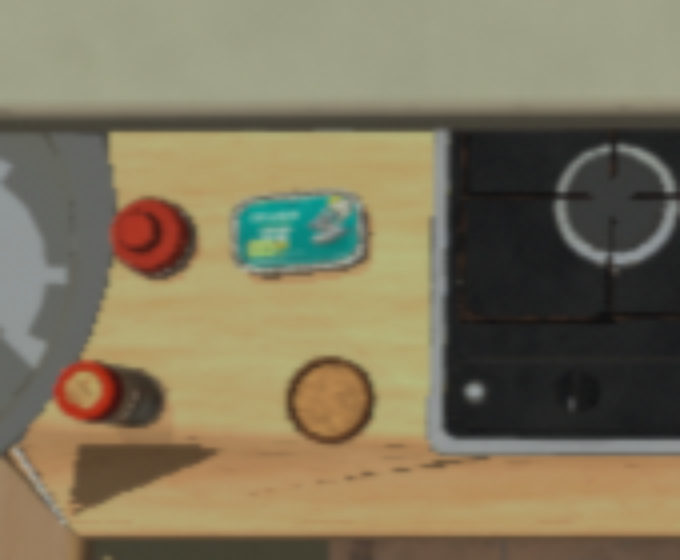

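View pics/cropR.png

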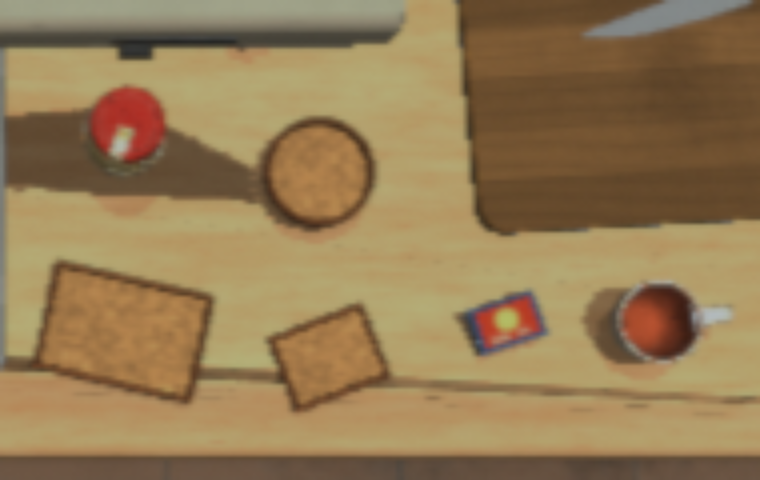

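Crop L: spice jar cap at crop (87,390), timer (150,237), tin (300,232), small round holder (330,399). Crop R: mustard lid (128,125), large round holder (318,172), long holder (125,332), short holder (330,357), matches (507,322) and cup (658,320). Next I'll measure them precisely.

```bash
cat > m.py <<'E'
from h import *
f=np.load("pics/top0.npz");p,d=f["p"],f["d"]
W=world("top",d);h,s,v=cv2.split(cv2.cvtColor(p,cv2.COLOR_RGB2HSV))
def roi(m,u0,u1,v0,v1):
    o=np.zeros_like(m);o[v0:v1,u0:u1]=m[v0:v1,u0:u1];return o
def big(m): # largest contour filled
    cs,_=cv2.findContours(m.astype(np.uint8),0,1);return max(cs,key=cv2.contourArea)
def rep(nm,m,z,circ=False):
    c=cv2.convexHull(big(m))[:,0];w=cast("top",c,z)[:,:2].astype(np.float32)
    (cx,cy),(a,b),t=cv2.minAreaRect(w);e=cv2.minEnclosingCircle(w)
    M=cv2.moments(w);print(nm,"rect %.1f %.1f size %.1f %.1f long %.1f"%(cx,cy,max(a,b),min(a,b),((t if a>b else t+90)+90)%180-90),"moments %.1f %.1f"%(M['m10']/M['m00'],M['m01']/M['m00']),"encl r %.1f"%e[1])
red=((h<8)|(h>172))&(s>130)&(v>70)
rep("mustard red",roi(red,305,340,165,200),86)
rep("spice red",roi(red,100,121,218,238),106)
for nm,b,z in(("mustard",(305,340,165,200),75),("spice",(100,135,215,240),98)):
    q=W[roi((W[...,2]>z)&(d>0),*b)];print(nm,"depth",len(q),np.round((q.min(0)+q.max(0))/2,1),np.round(np.ptp(q,0),1),np.median(q[:,2]))
rep("tin",roi((W[...,2]>14)&(d>0),143,188,172,204),24)
rep("tin col",roi(((h>78)&(h<105)&(s>60)),143,188,172,204),26)
rep("match col",roi((v<250)&((red)|((h>110)&(h<170)&(s>60))),404,430,220,241),15)
dark=(v<135)
for nm,b,z in(("Lround",(352,388,176,211),14),("Sround",(158,188,215,246),14),("long",(297,345,213,254),12),("short",(355,391,224,254),7)):
    rep(nm+" outer",roi(dark,*b),z)
    c=roi((~dark)&(h>5)&(h<16)&(v>120),*b);n,l,st,_=cv2.connectedComponentsWithStats(c.astype(np.uint8),connectivity=4)
    u,vv=(b[0]+b[1])//2,(b[2]+b[3])//2;rep(nm+" cork",l==l[vv,u],4)
E
python3 m.py
```

```text
mustard red rect 652.3 -185.0 size 52.7 52.3 long -45.1 moments 653.0 -184.5 encl r 27.6
spice red rect 514.8 429.3 size 44.4 37.8 long 89.9 moments 515.2 427.8 encl r 23.2
mustard depth 284 [ 654.5 -183.5   84.6] [56.  53.4 16.9] 85.62406820234246
spice depth 186 [516.2 430.6 107.3] [41.  44.9 15.5] 105.62026055149556
tin rect 646.3 303.2 size 103.8 63.2 long -88.0 moments 646.2 303.3 encl r 54.8
tin col rect 645.3 300.9 size 95.1 52.7 long -85.0 moments 644.7 301.4 encl r 48.4
match col rect 506.4 -461.5 size 32.7 17.3 long 6.1 moments 507.7 -461.9 encl r 17.2
Lround outer rect 625.4 -334.6 size 93.6 86.9 long -35.9 moments 625.9 -332.9 encl r 51.0
Lround cork rect 603.7 -31.6 size 1853.4 1343.8 long 89.1 moments 625.9 -39.3 encl r 1104.9
Sround outer rect 514.6 274.2 size 66.3 65.3 long 89.9 moments 514.2 274.7 encl r 34.9
Sround cork rect 603.7 -31.6 size 1853.4 1343.8 long 89.1 moments 625.9 -39.3 encl r 1104.9
long outer rect 503.0 -190.9 size 143.5 87.8 long 77.6 moments 503.0 -187.2 encl r 77.6
long cork rect 603.7 -31.6 size 1853.4 1343.8 long 89.1 moments 625.9 -39.3 encl r 1104.9
short outer rect 479.0 -338.4 size 95.3 70.0 long -69.6 moments 482.2 -341.7 encl r 53.3
short cork rect 603.7 -31.6 size 1853.4 1343.8 long 89.1 moments 625.9 -39.3 encl r 1104.9
```

```bash
cat >> m.py <<'E'
print("----")
for t in(90,105,120):
  for nm,b,z in(("Lround",(354,386,177,210),14),("long",(297,345,213,254),12),("short",(355,391,224,254),7)):
    k=roi(v<t,*b);n,l,st,_=cv2.connectedComponentsWithStats(k.astype(np.uint8));i=1+np.argmax(st[1:,4]);rep(f"{nm} {t}",l==i,z)
q=lambda c:np.array(c)/4+[290,150]-0.4
print("hand L",np.round(cast("top",q([[318,172]]),14),1))
c=cast("top",q([[465,312],[535,292],[548,330],[480,354]]),15);print("hand match",np.round(c,1),c.mean(0),np.degrees(np.arctan2(*(c[1]-c[0])[1::-1])),np.linalg.norm(c[1]-c[0]),np.linalg.norm(c[2]-c[1]))
c=roi((W[...,2]>9)&(d>0),400,432,216,243);rep("match depth",c,14)
c=roi((s>120)&(((h<6)|(h>165))|((h>105)&(h<165)))|((h>100)&(h<165)&(v<140)),404,430,220,241);rep("match col2",c,15)
c=cast("top",q([[58,262],[213,297],[189,403],[36,362]]),12);print("hand long",c.mean(0))
c=cast("top",q([[360,306],[388,377],[296,410],[268,342]]),7);print("hand short",c.mean(0),np.degrees(np.arctan2(*(c[3]-c[0])[1::-1])))
E
python3 m.py|sed -n '/----/,$p'
```

```text
----
Lround 90 rect 603.3 -312.8 size 65.3 17.7 long 43.9 moments 605.0 -312.8 encl r 32.7
long 90 rect 480.4 -115.4 size 6.9 1.4 long -63.6 moments 480.3 -115.7 encl r 3.4Traceback (most recent call last):
  File "m.py", line 28, in <module>
    k=roi(v<t,*b);n,l,st,_=cv2.connectedComponentsWithStats(k.astype(np.uint8));i=1+np.argmax(st[1:,4]);rep(f"{nm} {t}",l==i,z)
                                                                                                        ~~~^^^^^^^^^^^^^^^^^^^^
  File "m.py", line 11, in rep
    M=cv2.moments(w);print(nm,"rect %.1f %.1f size %.1f %.1f long %.1f"%(cx,cy,max(a,b),min(a,b),((t if a>b else t+90)+90)%180-90),"moments %.1f %.1f"%(M['m10']/M['m00'],M['m01']/M['m00']),"encl r %.1f"%e[1])
                                                                                                                                                        ~~~~~~~~^~~~~~~~~
ZeroDivisionError: float division by zero
```

```bash
sed -i 's/for t in(90,105,120)/for t in(115,125,130)/' m.py
python3 m.py|sed -n '/----/,$p'
```

```text
----
Lround 115 rect 625.2 -333.5 size 91.1 80.8 long -46.0 moments 625.5 -334.0 encl r 46.4
long 115 rect 502.4 -190.6 size 143.6 85.8 long 78.0 moments 502.3 -186.6 encl r 76.8
short 115 rect 470.8 -310.6 size 59.1 20.6 long 32.7 moments 468.7 -314.0 encl r 29.6
Lround 125 rect 625.1 -335.0 size 93.4 82.8 long -45.2 moments 626.1 -334.7 encl r 48.3
long 125 rect 502.3 -190.8 size 143.5 87.0 long 77.4 moments 503.0 -186.6 encl r 77.5
short 125 rect 479.0 -336.4 size 91.5 67.9 long -69.1 moments 482.2 -340.1 encl r 51.0
Lround 130 rect 626.7 -335.1 size 89.6 88.1 long 88.9 moments 626.3 -334.6 encl r 48.3
long 130 rect 503.4 -190.8 size 143.6 87.7 long 78.0 moments 503.2 -186.6 encl r 77.5
short 130 rect 479.2 -337.4 size 93.6 68.9 long -69.7 moments 482.2 -341.1 encl r 52.0
hand L [[ 627.8 -336.9   14. ]]
hand match [[ 518.7 -446.4   15. ]
 [ 533.9 -500.2   15. ]
 [ 504.8 -509.    15. ]
 [ 486.5 -456.7   15. ]] [ 510.98442215 -478.06902336   15.        ] -74.19189375796886 55.93101435187658 30.451654657051495
match depth rect 510.8 -477.1 size 53.4 35.5 long -71.7 moments 510.9 -477.2 encl r 31.2
match col2 rect 506.7 -466.3 size 34.5 29.9 long 18.3 moments 506.5 -466.5 encl r 21.6
hand long [ 504.97416775 -185.41753847   12.        ]
hand short [ 483.48214419 -342.47632428    7.        ] 111.19380439518062
```

Emit:
step_hand:
  moves:
    - [[45,-9,0,0,0,0],[90,-18,0,0,0,0],[135,-27,0,0,0,0],[180,-36,0,0,0,0],[225,-45,0,0,0,0]]
  jaw: 94
  squeeze: 25

```text
clock: 0.6
eef_pos: [423.7, -355.1, 205.3]
eef_rot: [-3.141, 0.0, 0.451]
wrist_force: [0.8, 0.1, 0.2]
finger_gap: 94.1
finger_force: 0.0
```

Emit:
step_hand:
  moves:
    - [[45,-9,0,0,0,0],[90,-18,0,0,0,0],[135,-27,0,0,0,0],[180,-36,0,0,0,0],[225,-45,0,0,0,0]]

```text
clock: 1.1
eef_pos: [606.7, -216.5, 205.1]
eef_rot: [-3.141, 0.0, 0.451]
wrist_force: [-0.6, -0.3, 0.7]
finger_gap: 94.2
finger_force: 0.0
```

Emit:
step_hand:
  moves:
    - [[30,-5,0,0,0,0],[58,-9,0,0,0,0],[58,-9,0,0,0,0],[58,-9,0,0,0,0]]

```text
clock: 1.5
eef_pos: [653.6, -184.3, 204.6]
eef_rot: [-3.141, 0.001, 0.452]
wrist_force: [-0.4, -1.3, -0.4]
finger_gap: 93.7
finger_force: 0.0
```

```bash
python3 -c "
from h import *
to_tool(653.5,-184.2,36)"
```

```text
now [ 653.6 -184.3  204.6] [-3.141e+00  1.000e-03  4.520e-01] shift [ 1.000e-01 -0.000e+00  1.686e+02]
```

Emit:
step_hand:
  moves:
    - [[0,0,45,0,0,0],[0,0,90,0,0,0],[0,0,130,0,0,0],[0,0,155,0,0,0],[0,0,168,0,0,0]]

```text
clock: 2.0
eef_pos: [652.0, -185.2, 35.0]
eef_rot: [-3.139, 0.002, 0.45]
wrist_force: [-0.4, 0.6, -0.2]
finger_gap: 94.1
finger_force: 0.0
```

Emit:
step_hand:
  moves:
    - [[0,0,0,0,0,0],[0,0,0,0,0,0],[0,0,0,0,0,0],[0,0,0,0,0,0],[0,0,0,0,0,0]]
  jaw: 40
  squeeze: 25

```text
clock: 2.5
eef_pos: [654.4, -185.2, 38.7]
eef_rot: [3.139, -0.001, 0.451]
wrist_force: [0.1, -2.5, 5.5]
finger_gap: 58.3
finger_force: 25.0
```

Emit:
step_hand:
  moves:
    - [[0,0,0,0,0,0],[0,0,0,0,0,0],[0,0,0,0,0,0],[0,0,0,0,0,0],[0,0,0,0,0,0]]

```text
clock: 3.0
eef_pos: [654.4, -185.2, 38.8]
eef_rot: [3.14, -0.001, 0.451]
wrist_force: [0.6, -2.4, 5.8]
finger_gap: 57.8
finger_force: 25.0
```

```bash
python3 -c "
from h import *
p,d=imaging.camera('top');cv2.imwrite('pics/g1.png',cv2.resize(p[140:260,270:420,::-1],None,fx=4,fy=4))"
```

```text
(no output)
```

View pics/g1.png

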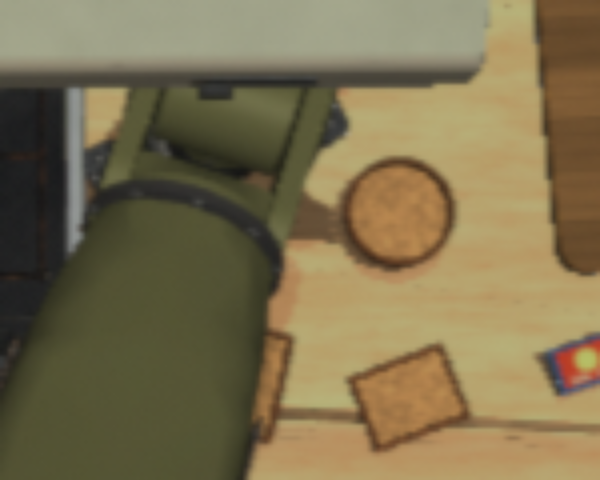

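Emit:
step_hand:
  moves:
    - [[0,0,-15,0,0,0],[0,0,-35,0,0,0],[0,0,-50,0,0,0],[0,0,-50,0,0,0]]

```text
clock: 3.45
eef_pos: [654.7, -184.8, 90.3]
eef_rot: [3.139, -0.003, 0.451]
wrist_force: [0.6, 0.4, -3.8]
finger_gap: 57.9
finger_force: 25.0
```

```bash
python3 -c "
from h import *
to_tool(627.3,-336.7,90)"
```

```text
now [ 654.7 -184.8   90.3] [ 3.139e+00 -3.000e-03  4.510e-01] shift [-90.9 124.8   0.3]
```

Emit:
step_hand:
  moves:
    - [[-15,21,0,0,0,0],[-40,55,0,0,0,0],[-65,90,0,0,0,0],[-85,117,0,0,0,0],[-91,125,0,0,0,0]]

```text
clock: 3.95
eef_pos: [624.7, -339.9, 86.3]
eef_rot: [-3.141, 0.001, 0.448]
wrist_force: [-0.0, 0.4, -2.7]
finger_gap: 57.9
finger_force: 25.0
```

Emit:
step_hand:
  moves:
    - [[0,0,0,0,0,0],[0,0,0,0,0,0],[0,0,0,0,0,0]]

```text
clock: 4.25
eef_pos: [626.8, -335.2, 87.3]
eef_rot: [-3.141, 0.0, 0.452]
wrist_force: [-0.1, -0.7, -3.3]
finger_gap: 58.2
finger_force: 25.0
```

```bash
python3 -c "
from h import *
to_tool(627.3,-336.7,43.5)
p,d=imaging.camera('scene');cv2.imwrite('pics/s1.png',cv2.resize(p[150:290,240:440,::-1],None,fx=4,fy=4))"
```

```text
now [ 626.8 -335.2   87.3] [-3.141  0.     0.452] shift [-0.2  1.6 43.8]
```

View pics/s1.png

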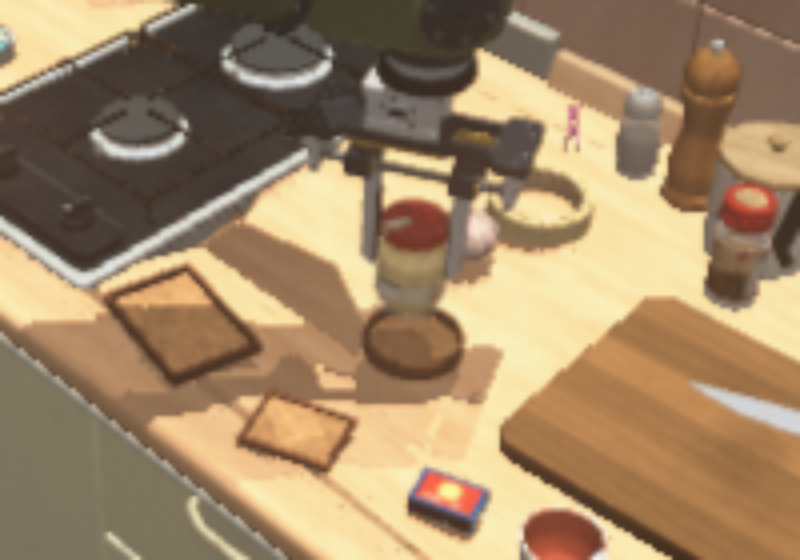

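The jar hangs upright in the gripper (crop (412,250)), above the large round holder (crop (414,340)). I'll lower it there.

Emit:
step_hand:
  moves:
    - [[0,1,15,0,0,0],[0,1,29,0,0,0],[0,1,37,0,0,0],[0,1,41,0,0,0],[0,1,43,0,0,0]]

```text
clock: 4.8
eef_pos: [626.6, -337.6, 43.7]
eef_rot: [-3.141, 0.0, 0.451]
wrist_force: [-0.2, -1.2, -3.1]
finger_gap: 58.2
finger_force: 25.0
```

Emit:
step_hand:
  moves:
    - [[0,0,1,0,0,0],[0,0,1,0,0,0],[0,0,1,0,0,0]]

```text
clock: 5.1
eef_pos: [626.9, -337.8, 43.9]
eef_rot: [3.141, -0.0, 0.451]
wrist_force: [-0.0, 0.5, -2.7]
finger_gap: 58.1
finger_force: 25.0
```

Emit:
step_hand:
  moves:
    - [[0,0,1,0,0,0],[0,0,1.5,0,0,0],[0,0,1.5,0,0,0]]

```text
clock: 5.4
eef_pos: [627.0, -337.8, 42.8]
eef_rot: [3.141, -0.0, 0.451]
wrist_force: [-3.6, 1.1, 4.9]
finger_gap: 58.1
finger_force: 25.0
```

Emit:
step_hand:
  moves:
    - [[0,0,0,0,0,0],[0,0,0,0,0,0],[0,0,0,0,0,0],[0,0,0,0,0,0],[0,0,0,0,0,0]]
  jaw: 70

```text
clock: 5.9
eef_pos: [626.7, -337.7, 41.9]
eef_rot: [-3.142, 0.0, 0.451]
wrist_force: [-0.3, -0.2, 0.2]
finger_gap: 70.0
finger_force: 0.0
```

Emit:
step_hand:
  moves:
    - [[0,0,0,0,0,0],[0,0,0,0,0,0],[0,0,0,0,0,0]]
  jaw: 90

```text
clock: 6.2
eef_pos: [626.7, -337.7, 41.9]
eef_rot: [-3.142, 0.0, 0.451]
wrist_force: [0.2, -0.6, -0.0]
finger_gap: 89.1
finger_force: 0.0
```

Emit:
step_hand:
  moves:
    - [[0,0,-20,0,0,0],[0,0,-60,0,0,0],[0,0,-110,0,0,0],[0,0,-150,0,0,0],[0,0,-150,0,0,0]]

```text
clock: 6.7
eef_pos: [628.3, -338.6, 199.3]
eef_rot: [3.133, -0.006, 0.451]
wrist_force: [0.4, 0.1, 0.6]
finger_gap: 90.0
finger_force: 0.0
```

```bash
python3 -c "
from h import *
to_tool(515.5,429,190)"
```

```text
now [ 628.3 -338.6  199.3] [ 3.133 -0.006  0.451] shift [ 232.8 -740.1    4.2]
```

Emit:
step_hand:
  moves:
    - [[14,-45,0,0,0,0],[28,-90,0,0,0,0],[42,-135,0,0,0,0],[56,-180,0,0,0,0],[70,-225,0,0,0,0]]
  jaw: 90

```text
clock: 7.2
eef_pos: [590.9, -102.9, 191.4]
eef_rot: [-3.141, 0.0, 0.451]
wrist_force: [0.4, -0.7, -0.5]
finger_gap: 90.3
finger_force: 0.0
```

Emit:
step_hand:
  moves:
    - [[14,-45,0,0,0,0],[28,-90,0,0,0,0],[42,-135,0,0,0,0],[56,-180,0,0,0,0],[70,-225,0,0,0,0]]
  jaw: 80

```text
clock: 7.7
eef_pos: [555.9, 130.2, 191.5]
eef_rot: [-3.141, 0.0, 0.451]
wrist_force: [1.5, -0.1, -0.6]
finger_gap: 79.8
finger_force: 0.0
```

Emit:
step_hand:
  moves:
    - [[14,-45,0,0,0,0],[28,-90,0,0,0,0],[42,-135,0,0,0,0],[56,-180,0,0,0,0],[70,-225,0,0,0,0]]

```text
clock: 8.2
eef_pos: [520.9, 363.2, 191.4]
eef_rot: [3.142, 0.0, 0.451]
wrist_force: [1.0, -0.3, 1.0]
finger_gap: 80.4
finger_force: 0.0
```

Emit:
step_hand:
  moves:
    - [[12,-40,0,0,0,0],[22,-63,0,0,0,0],[22,-63,0,0,0,0],[22,-63,0,0,0,0]]

```text
clock: 8.6
eef_pos: [513.8, 427.6, 191.0]
eef_rot: [3.141, 0.001, 0.451]
wrist_force: [-0.2, -0.2, -0.6]
finger_gap: 80.2
finger_force: 0.0
```

```bash
python3 -c "
from h import *
to_tool(515.5,429,57)"
```

```text
now [513.8 427.6 191. ] [3.141e+00 1.000e-03 4.510e-01] shift [  2.3  -0.6 134. ]
```

Emit:
step_hand:
  moves:
    - [[2,0,30,0,0,0],[2,0,75,0,0,0],[2,0,110,0,0,0],[2,0,128,0,0,0],[2,0,134,0,0,0]]

```text
clock: 9.1
eef_pos: [515.5, 426.6, 55.6]
eef_rot: [3.141, 0.004, 0.449]
wrist_force: [-0.2, -0.6, -0.0]
finger_gap: 80.0
finger_force: 0.0
```

Emit:
step_hand:
  moves:
    - [[0,0,0,0,0,0],[0,0,0,0,0,0],[0,0,0,0,0,0],[0,0,0,0,0,0],[0,0,0,0,0,0]]
  jaw: 30
  squeeze: 12

```text
clock: 9.6
eef_pos: [516.0, 428.7, 58.6]
eef_rot: [-3.141, -0.001, 0.451]
wrist_force: [-0.6, -0.5, 3.3]
finger_gap: 45.0
finger_force: 12.0
```

Emit:
step_hand:
  moves:
    - [[0,0,0,0,0,0],[0,0,0,0,0,0],[0,0,0,0,0,0]]

```text
clock: 9.9
eef_pos: [516.1, 428.7, 58.5]
eef_rot: [-3.142, -0.001, 0.451]
wrist_force: [0.8, -0.8, 5.5]
finger_gap: 44.2
finger_force: 12.0
```

```bash
python3 -c "
from h import *
p,d=imaging.camera('scene');cv2.imwrite('pics/s2.png',cv2.resize(p[100:310,160:440,::-1],(800,600)))"
```

```text
(no output)
```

View pics/s2.png

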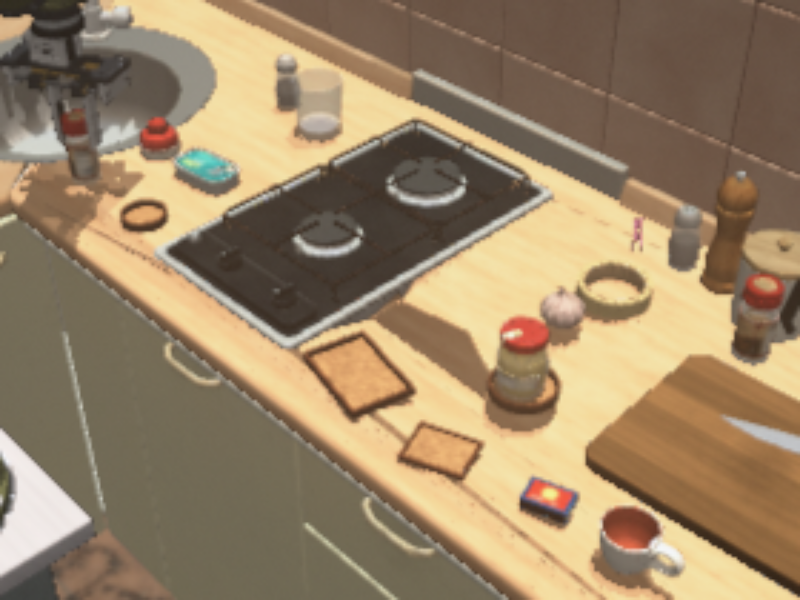

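The mustard jar stands upright in its holder (crop (523,360)). The gripper is on the spice jar at crop (80,140). The 44 mm gap suggests it has the cap, so I'll regrip lower.

Emit:
step_hand:
  moves:
    - [[0,0,0,0,0,0],[0,0,0,0,0,0],[0,0,0,0,0,0]]
  jaw: 60

```text
clock: 10.25
eef_pos: [515.6, 428.5, 57.6]
eef_rot: [3.142, 0.001, 0.451]
wrist_force: [0.1, -0.4, 1.4]
finger_gap: 60.0
finger_force: 0.0
```

Emit:
step_hand:
  moves:
    - [[0,0,6,0,0,0],[0,0,14,0,0,0],[0,0,14,0,0,0]]

```text
clock: 10.55
eef_pos: [515.1, 428.1, 42.1]
eef_rot: [3.141, 0.003, 0.451]
wrist_force: [-0.2, -0.5, 0.2]
finger_gap: 59.9
finger_force: 0.0
```

Emit:
step_hand:
  moves:
    - [[0,0,0,0,0,0],[0,0,0,0,0,0],[0,0,0,0,0,0],[0,0,0,0,0,0],[0,0,0,0,0,0]]
  jaw: 30
  squeeze: 15

```text
clock: 11.05
eef_pos: [515.9, 428.6, 44.1]
eef_rot: [-3.142, -0.0, 0.451]
wrist_force: [0.4, 0.6, 1.1]
finger_gap: 44.0
finger_force: 15.0
```

Emit:
step_hand:
  moves:
    - [[0,0,-15,0,0,0],[0,0,-35,0,0,0],[0,0,-50,0,0,0],[0,0,-50,0,0,0]]

```text
clock: 11.45
eef_pos: [516.7, 429.3, 97.2]
eef_rot: [-3.141, -0.004, 0.451]
wrist_force: [0.0, 0.9, -1.2]
finger_gap: 44.2
finger_force: 15.0
```

```bash
python3 -c "
from h import *
to_tool(514.5,276,95)"
```

```text
now [516.7 429.3  97.2] [-3.141 -0.004  0.451] shift [-68.8 137.    1.7]
```

Emit:
step_hand:
  moves:
    - [[-12,23,0,0,0,0],[-32,64,0,0,0,0],[-52,104,0,0,0,0],[-66,130,0,0,0,0],[-69,137,0,0,0,0]]

```text
clock: 11.95
eef_pos: [513.2, 272.6, 93.7]
eef_rot: [3.141, 0.001, 0.448]
wrist_force: [0.4, 1.1, -1.2]
finger_gap: 44.3
finger_force: 15.0
```

Emit:
step_hand:
  moves:
    - [[0,0,0,0,0,0],[0,0,0,0,0,0],[0,0,0,0,0,0]]

```text
clock: 12.25
eef_pos: [513.3, 276.3, 93.7]
eef_rot: [-3.141, 0.0, 0.452]
wrist_force: [0.2, 0.8, -1.9]
finger_gap: 44.2
finger_force: 15.0
```

```bash
python3 -c "
from h import *
to_tool(514.5,276,48)
p,d=imaging.camera('scene');cv2.imwrite('pics/s3.png',cv2.resize(p[90:210,150:310,::-1],None,fx=5,fy=5))"
```

```text
now [513.3 276.3  93.7] [-3.141  0.     0.452] shift [ 1.   0.9 45.7]
```

View pics/s3.png

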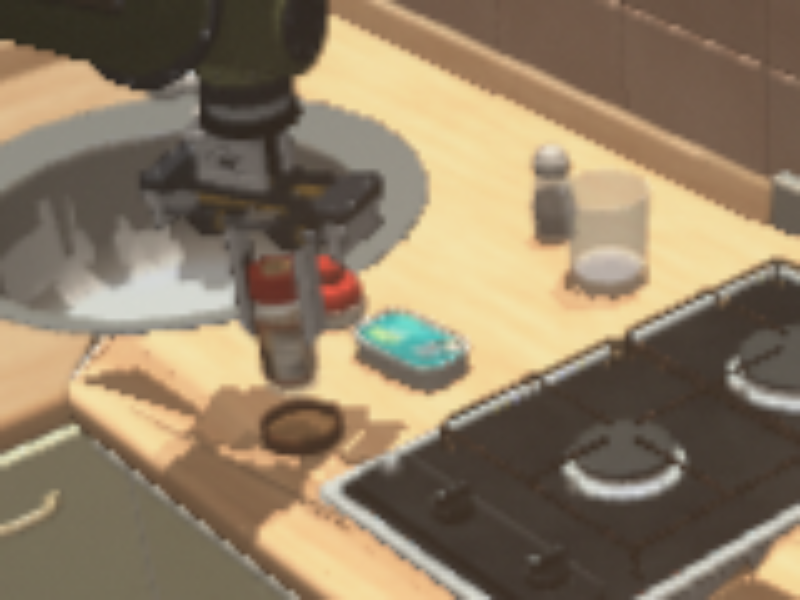

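The spice jar hangs at crop (285,320), above the small round holder at crop (302,428). Its slight lean matches the camera perspective on the standing jar earlier. I'll lower it.

Emit:
step_hand:
  moves:
    - [[1,1,15,0,0,0],[1,1,30,0,0,0],[1,1,38,0,0,0],[1,1,42,0,0,0],[1,1,44,0,0,0]]

```text
clock: 12.8
eef_pos: [514.6, 274.7, 49.3]
eef_rot: [-3.142, 0.001, 0.451]
wrist_force: [-0.0, -0.1, -1.5]
finger_gap: 44.5
finger_force: 15.0
```

Emit:
step_hand:
  moves:
    - [[0,0,1,0,0,0],[0,0,2,0,0,0],[0,0,2,0,0,0]]

```text
clock: 13.1
eef_pos: [514.8, 274.8, 48.2]
eef_rot: [3.142, -0.0, 0.451]
wrist_force: [0.9, 0.0, -0.8]
finger_gap: 44.5
finger_force: 15.0
```

Emit:
step_hand:
  moves:
    - [[0,0,1,0,0,0],[0,0,1,0,0,0]]

```text
clock: 13.3
eef_pos: [515.1, 274.8, 48.0]
eef_rot: [3.141, -0.001, 0.451]
wrist_force: [-2.3, -1.5, 7.5]
finger_gap: 44.5
finger_force: 15.0
```

Emit:
step_hand:
  moves:
    - [[0,0,0,0,0,0],[0,0,0,0,0,0],[0,0,0,0,0,0]]
  jaw: 54

```text
clock: 13.6
eef_pos: [514.8, 274.7, 47.0]
eef_rot: [-3.142, -0.0, 0.451]
wrist_force: [0.6, 0.4, 0.5]
finger_gap: 54.1
finger_force: 0.0
```

Emit:
step_hand:
  moves:
    - [[0,0,0,0,0,0],[0,0,0,0,0,0],[0,0,0,0,0,0]]
  jaw: 80

```text
clock: 13.9
eef_pos: [514.7, 274.7, 46.9]
eef_rot: [3.142, 0.0, 0.451]
wrist_force: [0.3, 0.4, -0.1]
finger_gap: 74.6
finger_force: 0.0
```

Emit:
step_hand:
  moves:
    - [[0,0,-20,0,0,0],[0,0,-60,0,0,0],[0,0,-110,0,0,0],[0,0,-120,0,0,0],[0,0,-120,0,0,0]]

```text
clock: 14.4
eef_pos: [515.4, 275.0, 168.8]
eef_rot: [3.142, -0.004, 0.451]
wrist_force: [-0.6, 0.7, -0.1]
finger_gap: 79.9
finger_force: 0.0
```

```bash
python3 -c "
from h import *
to_tool(646,303,150)"
```

```text
now [515.4 275.  168.8] [ 3.142 -0.004  0.451] shift [129.7  31.7  19.3]
```

Emit:
step_hand:
  moves:
    - [[25,6,0,0,0,-0.14],[50,12,0,0,0,-0.28],[75,18,0,0,0,-0.42],[100,24,0,0,0,-0.56],[128,31,0,0,0,-0.7]]
  jaw: 90

```text
clock: 14.9
eef_pos: [643.7, 302.6, 164.3]
eef_rot: [-3.139, 0.002, 1.157]
wrist_force: [0.0, -0.2, -0.1]
finger_gap: 89.8
finger_force: 0.0
```

Emit:
step_hand:
  moves:
    - [[0,0,0,0,0,-0.14],[0,0,0,0,0,-0.28],[0,0,0,0,0,-0.42],[0,0,0,0,0,-0.48],[0,0,0,0,0,-0.48]]

```text
clock: 15.4
eef_pos: [642.9, 302.4, 164.4]
eef_rot: [-3.139, 0.001, 1.632]
wrist_force: [-0.3, 0.6, 0.2]
finger_gap: 89.8
finger_force: 0.0
```

```bash
python3 -c "
from h import *
to_tool(646,303,10.5)
p,d=imaging.camera('scene');cv2.imwrite('pics/s4.png',cv2.resize(p[90:210,150:310,::-1],None,fx=5,fy=5))"
```

```text
now [642.9 302.4 164.4] [-3.139e+00  1.000e-03  1.632e+00] shift [  0.6   3.6 153.9]
```

View pics/s4.png

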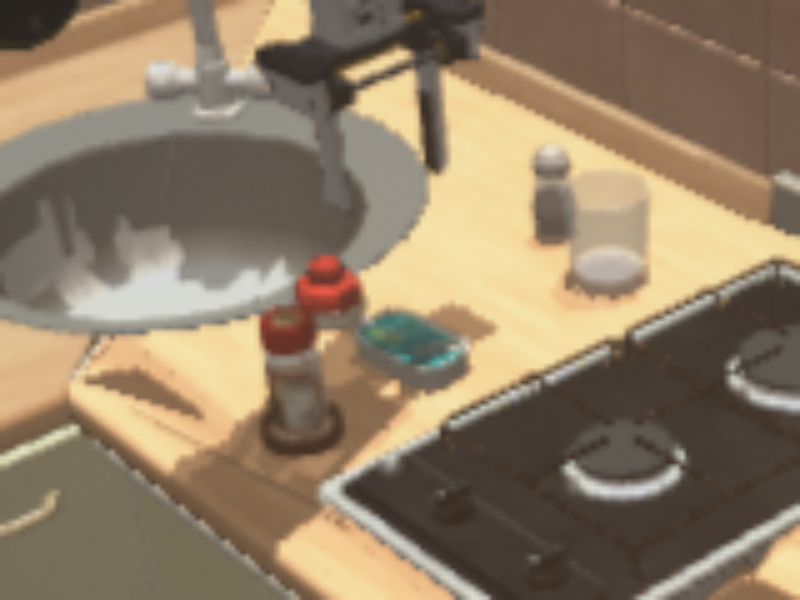

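The spice jar stands in the small round holder (crop (300,380)), and the gripper is above the tin (crop (412,345)).

Emit:
step_hand:
  moves:
    - [[1,3,40,0,0,0],[1,3,85,0,0,0],[1,3,120,0,0,0],[1,3,143,0,0,0],[1,3,153,0,0,0]]

```text
clock: 15.95
eef_pos: [644.8, 303.1, 10.1]
eef_rot: [-3.137, 0.002, 1.629]
wrist_force: [-0.1, -0.1, 0.6]
finger_gap: 90.2
finger_force: 0.0
```

Emit:
step_hand:
  moves:
    - [[0,0,0,0,0,0],[0,0,0,0,0,0],[0,0,0,0,0,0],[0,0,0,0,0,0]]
  jaw: 50
  squeeze: 20

```text
clock: 16.35
eef_pos: [646.9, 304.0, 15.3]
eef_rot: [3.14, -0.001, 1.631]
wrist_force: [-0.5, 0.6, -0.3]
finger_gap: 61.5
finger_force: 0.0
```

Emit:
step_hand:
  moves:
    - [[0,0,0,0,0,0],[0,0,0,0,0,0],[0,0,0,0,0,0]]

```text
clock: 16.65
eef_pos: [646.9, 304.0, 15.2]
eef_rot: [3.14, -0.001, 1.631]
wrist_force: [-0.6, -0.9, 6.1]
finger_gap: 59.7
finger_force: 20.0
```

```bash
python3 -c "
from h import *
for z in(0,106):
    i=imaging.camera_info('scene');print(cv2.projectPoints(np.array([[514.5,276,z+4.]]),i['rvec'],i['tvec'],i['K'],None)[0].ravel()*5-[750,450])"
```

```text
[300.75944506 427.8758286 ]
[283.37691323 315.52715547]
```

Emit:
step_hand:
  moves:
    - [[0,0,0,0,0,0],[0,0,0,0,0,0]]
  jaw: 75

```text
clock: 16.85
eef_pos: [646.4, 303.8, 14.0]
eef_rot: [3.142, -0.0, 1.631]
wrist_force: [-0.1, -0.4, -0.3]
finger_gap: 72.1
finger_force: 0.0
```

Emit:
step_hand:
  moves:
    - [[0,0,3,0,0,0],[0,0,3,0,0,0],[0,0,3,0,0,0]]

```text
clock: 17.15
eef_pos: [646.2, 303.7, 10.6]
eef_rot: [-3.141, 0.0, 1.631]
wrist_force: [-0.4, 0.4, -0.4]
finger_gap: 75.0
finger_force: 0.0
```

Emit:
step_hand:
  moves:
    - [[0,0,0,0,0,0],[0,0,0,0,0,0],[0,0,0,0,0,0],[0,0,0,0,0,0]]
  jaw: 50
  squeeze: 25

```text
clock: 17.55
eef_pos: [646.4, 303.7, 11.0]
eef_rot: [3.142, -0.0, 1.631]
wrist_force: [-0.1, 1.0, 0.2]
finger_gap: 59.5
finger_force: 25.0
```

Emit:
step_hand:
  moves:
    - [[0,0,-15,0,0,0],[0,0,-40,0,0,0],[0,0,-70,0,0,0],[0,0,-70,0,0,0],[0,0,-70,0,0,0]]

```text
clock: 18.05
eef_pos: [646.5, 303.8, 81.8]
eef_rot: [3.14, -0.0, 1.631]
wrist_force: [-0.5, -0.4, -1.9]
finger_gap: 59.4
finger_force: 25.0
```

```bash
python3 -c "
from h import *
to_tool(504.3,-185.7,81)
p,d=imaging.camera('scene');cv2.imwrite('pics/s5.png',cv2.resize(p[60:210,150:310,::-1],None,fx=4,fy=4))"
```

```text
now [646.5 303.8  81.8] [ 3.14  -0.     1.631] shift [-4.801e+02 -1.713e+02  4.000e-01]
```

View pics/s5.png

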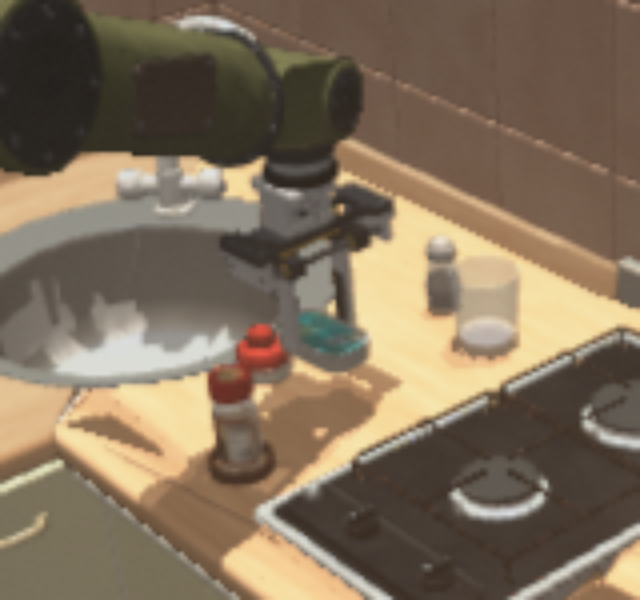

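The tin is held level at crop (332,340).

Emit:
step_hand:
  moves:
    - [[-20,-7,0,0,0,0],[-60,-21,0,0,0,0],[-100,-35,0,0,0,0],[-140,-50,0,0,0,0],[-180,-64,0,0,0,0]]

```text
clock: 18.6
eef_pos: [591.8, 118.7, 79.6]
eef_rot: [-3.139, 0.0, 1.631]
wrist_force: [1.5, -0.7, -1.4]
finger_gap: 59.2
finger_force: 25.0
```

Emit:
step_hand:
  moves:
    - [[-40,-14,0,0,0,0],[-80,-28,0,0,0,0],[-120,-42,0,0,0,0],[-160,-57,0,0,0,0],[-200,-72,0,0,0,0]]

```text
clock: 19.1
eef_pos: [532.0, -85.1, 79.9]
eef_rot: [-3.14, -0.001, 1.631]
wrist_force: [0.2, -0.3, -1.2]
finger_gap: 59.3
finger_force: 25.0
```

Emit:
step_hand:
  moves:
    - [[-35,-12,0,0,0,0.09],[-65,-23,0,0,0,0.18],[-90,-32,0,0,0,0.25],[-100,-36,0,0,0,0.278],[-100,-36,0,0,0,0.278]]

```text
clock: 19.6
eef_pos: [502.8, -186.2, 80.2]
eef_rot: [-3.14, -0.0, 1.352]
wrist_force: [1.4, 0.4, -1.7]
finger_gap: 59.8
finger_force: 25.0
```

Emit:
step_hand:
  moves:
    - [[0,0,0,0,0,0],[0,0,0,0,0,0],[0,0,0,0,0,0]]

```text
clock: 19.9
eef_pos: [503.8, -184.8, 80.9]
eef_rot: [-3.141, -0.0, 1.355]
wrist_force: [0.4, 0.0, -1.0]
finger_gap: 59.5
finger_force: 25.0
```

```bash
python3 -c "
from h import *
to_tool(504.3,-185.7,16)
p,d=imaging.camera('scene');cv2.imwrite('pics/s6.png',cv2.resize(p[150:290,220:400,::-1],None,fx=4,fy=4))"
```

```text
now [ 503.8 -184.8   80.9] [-3.141 -0.     1.355] shift [-0.8  0.7 64.9]
```

View pics/s6.png

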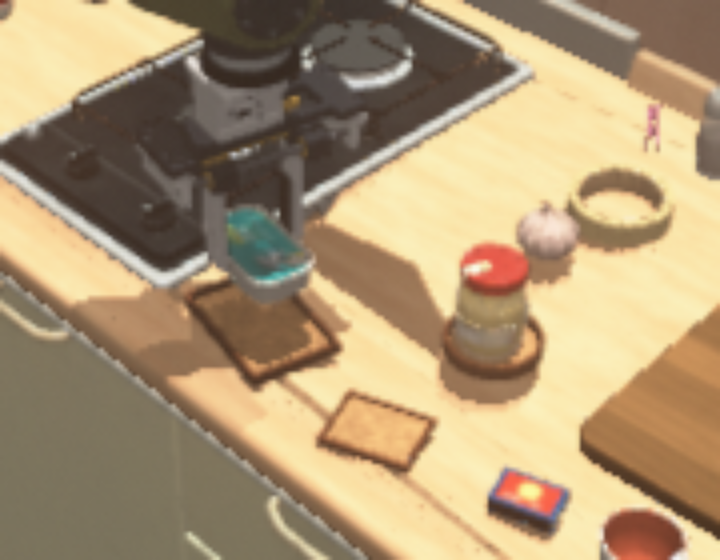

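The tin hangs level over the long holder, with its centre at crop (265,255) and the holder at (265,330).

Emit:
step_hand:
  moves:
    - [[-1,0,20,0,0,0],[-1,0,40,0,0,0],[-1,0,54,0,0,0],[-1,0,60,0,0,0],[-1,0,63,0,0,0]]

```text
clock: 20.45
eef_pos: [503.3, -186.5, 17.7]
eef_rot: [-3.141, -0.0, 1.353]
wrist_force: [0.6, -0.5, -1.0]
finger_gap: 60.0
finger_force: 25.0
```

Emit:
step_hand:
  moves:
    - [[0,0,1,0,0,0],[0,0,2,0,0,0],[0,0,2,0,0,0]]

```text
clock: 20.75
eef_pos: [503.5, -186.8, 16.4]
eef_rot: [3.141, 0.0, 1.353]
wrist_force: [0.1, -0.0, -1.1]
finger_gap: 59.5
finger_force: 25.0
```

Emit:
step_hand:
  moves:
    - [[0,0,1,0,0,0],[0,0,1.5,0,0,0],[0,0,1.5,0,0,0]]

```text
clock: 21.05
eef_pos: [503.4, -186.7, 14.9]
eef_rot: [3.141, 0.0, 1.353]
wrist_force: [-1.9, 0.3, 4.5]
finger_gap: 59.0
finger_force: 25.0
```

Emit:
step_hand:
  moves:
    - [[0,0,0,0,0,0],[0,0,0,0,0,0],[0,0,0,0,0,0]]
  jaw: 72

```text
clock: 21.35
eef_pos: [503.3, -186.7, 14.4]
eef_rot: [3.142, 0.0, 1.353]
wrist_force: [-0.1, -0.0, -0.4]
finger_gap: 71.9
finger_force: 0.0
```

Emit:
step_hand:
  moves:
    - [[0,0,-20,0,0,0],[0,0,-60,0,0,0],[0,0,-100,0,0,0],[0,0,-140,0,0,0],[0,0,-140,0,0,0]]

```text
clock: 21.85
eef_pos: [505.2, -187.5, 159.7]
eef_rot: [3.133, 0.002, 1.353]
wrist_force: [0.5, 0.5, -1.1]
finger_gap: 72.5
finger_force: 0.0
```

```bash
python3 -c "
from h import *
to_tool(510.9,-477.2,150)"
```

```text
now [ 505.2 -187.5  159.7] [3.133e+00 2.000e-03 1.353e+00] shift [-281.6   68.1   10.8]
```

Emit:
step_hand:
  moves:
    - [[-44,10,0,0,0,0],[-88,20,0,0,0,0],[-132,31,0,0,0,0],[-176,41,0,0,0,0],[-220,52,0,0,0,0]]
  jaw: 70

```text
clock: 22.35
eef_pos: [506.0, -414.4, 153.4]
eef_rot: [-3.141, -0.001, 1.353]
wrist_force: [1.0, 0.3, 0.1]
finger_gap: 70.1
finger_force: 0.0
```

Emit:
step_hand:
  moves:
    - [[-35,8,0,0,0,-0.14],[-62,15,0,0,0,-0.28],[-62,15,0,0,0,-0.42],[-62,15,0,0,0,-0.53],[-62,15,0,0,0,-0.53]]

```text
clock: 22.85
eef_pos: [507.4, -476.5, 153.1]
eef_rot: [-3.141, -0.001, 1.884]
wrist_force: [-0.1, 0.8, 0.1]
finger_gap: 69.9
finger_force: 0.0
```

Emit:
step_hand:
  moves:
    - [[0,0,0,0,0,0],[0,0,0,0,0,0],[0,0,0,0,0,0]]

```text
clock: 23.15
eef_pos: [507.8, -476.3, 154.4]
eef_rot: [-3.142, -0.0, 1.881]
wrist_force: [0.1, 0.2, -0.5]
finger_gap: 70.1
finger_force: 0.0
```

```bash
python3 -c "
from h import *
to_tool(510.9,-477.2,4.5)
p,d=imaging.camera('scene');cv2.imwrite('pics/s7.png',cv2.resize(p[180:300,240:400,::-1],None,fx=5,fy=5))"
```

```text
now [ 507.8 -476.3  154.4] [-3.142 -0.     1.881] shift [ -1.8   2.7 149.9]
```

View pics/s7.png

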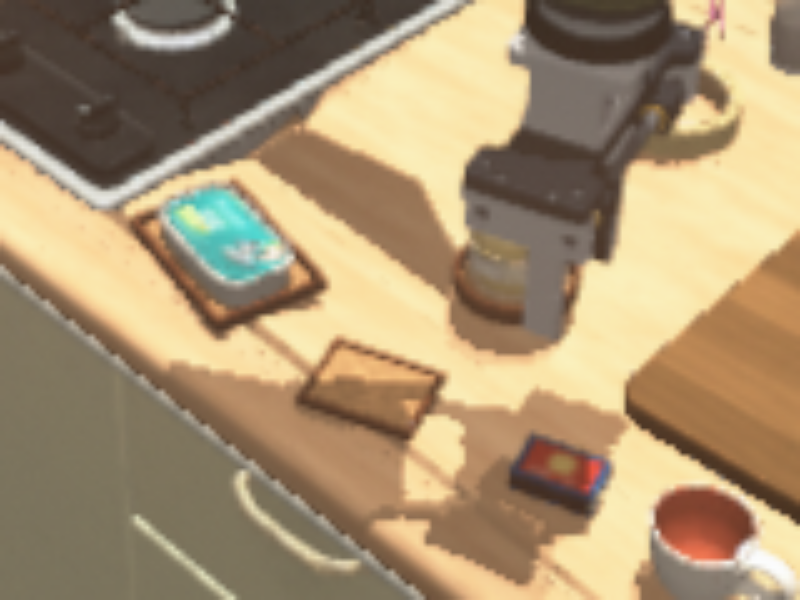

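The tin sits flat in the long holder (crop (228,245)). The matchbox is at crop (560,470) under the gripper, with the cup clear at (710,530).

Emit:
step_hand:
  moves:
    - [[-2,3,45,0,0,0],[-2,3,90,0,0,0],[-2,3,125,0,0,0],[-2,3,143,0,0,0],[-2,3,149,0,0,0]]

```text
clock: 23.7
eef_pos: [510.8, -477.0, 3.9]
eef_rot: [-3.141, -0.002, 1.882]
wrist_force: [0.3, -0.1, -0.4]
finger_gap: 70.1
finger_force: 0.0
```

Emit:
step_hand:
  moves:
    - [[0,0,0,0,0,0],[0,0,0,0,0,0],[0,0,0,0,0,0]]

```text
clock: 24.0
eef_pos: [511.8, -478.1, 7.4]
eef_rot: [3.14, 0.002, 1.883]
wrist_force: [-0.1, 0.0, 0.3]
finger_gap: 69.7
finger_force: 0.0
```

Emit:
step_hand:
  moves:
    - [[0,0,0,0,0,0],[0,0,0,0,0,0],[0,0,0,0,0,0],[0,0,0,0,0,0],[0,0,0,0,0,0]]
  jaw: 25
  squeeze: 8

```text
clock: 24.5
eef_pos: [511.2, -477.4, 5.5]
eef_rot: [3.142, 0.0, 1.883]
wrist_force: [-0.3, 0.0, 0.3]
finger_gap: 36.8
finger_force: 8.0
```

Emit:
step_hand:
  moves:
    - [[0,0,-15,0,0,0],[0,0,-40,0,0,0],[0,0,-50,0,0,0],[0,0,-50,0,0,0],[0,0,-50,0,0,0]]

```text
clock: 25.0
eef_pos: [511.0, -477.3, 55.0]
eef_rot: [-3.141, -0.0, 1.883]
wrist_force: [-0.6, 0.7, -0.7]
finger_gap: 37.1
finger_force: 8.0
```

```bash
python3 -c "
from h import *
to_tool(484,-342.5,55)"
```

```text
now [ 511.  -477.3   55. ] [-3.141 -0.     1.883] shift [1.366e+02 1.570e+01 1.000e-01]
```

Emit:
step_hand:
  moves:
    - [[25,3,0,0,0,0],[65,8,0,0,0,0],[105,12,0,0,0,-0.02],[130,15,0,0,0,-0.045],[137,16,0,0,0,-0.045]]

```text
clock: 25.5
eef_pos: [483.7, -339.9, 54.6]
eef_rot: [-3.141, -0.002, 1.93]
wrist_force: [0.4, -0.2, -0.1]
finger_gap: 37.4
finger_force: 8.0
```

Emit:
step_hand:
  moves:
    - [[0,0,0,0,0,0],[0,0,0,0,0,0],[0,0,0,0,0,0]]

```text
clock: 25.8
eef_pos: [484.3, -343.2, 55.1]
eef_rot: [-3.142, -0.0, 1.927]
wrist_force: [0.1, 0.6, -0.6]
finger_gap: 36.9
finger_force: 8.0
```

```bash
python3 -c "
from h import *
to_tool(484,-342.5,9.5)
p,d=imaging.camera('scene');cv2.imwrite('pics/s8.png',cv2.resize(p[180:300,240:400,::-1],None,fx=5,fy=5))"
```

```text
now [ 484.3 -343.2   55.1] [-3.142 -0.     1.927] shift [ 0.8 -0.1 45.6]
```

View pics/s8.png

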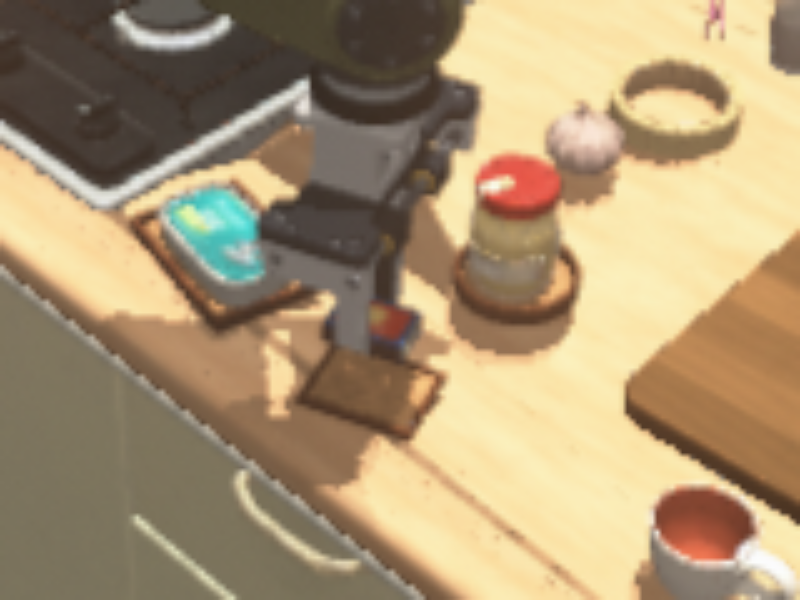

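The matchbox hangs at crop (375,325), above the short holder at (370,390). I'll lower it.

Emit:
step_hand:
  moves:
    - [[0,0,15,0,0,0],[0,0,30,0,0,0],[0,0,39,0,0,0],[0,0,43,0,0,0],[0,0,45,0,0,0]]

```text
clock: 26.35
eef_pos: [484.2, -342.0, 9.7]
eef_rot: [-3.141, -0.001, 1.928]
wrist_force: [0.8, -0.3, -0.1]
finger_gap: 37.0
finger_force: 8.0
```

Emit:
step_hand:
  moves:
    - [[0,0,0,0,0,0],[0,0,1,0,0,0],[0,0,1,0,0,0]]

```text
clock: 26.65
eef_pos: [484.5, -342.3, 9.8]
eef_rot: [3.141, 0.0, 1.928]
wrist_force: [-0.8, 0.1, -0.9]
finger_gap: 37.0
finger_force: 8.0
```

Emit:
step_hand:
  moves:
    - [[0,0,0,0,0,0],[0,0,0,0,0,0],[0,0,0,0,0,0]]
  jaw: 50

```text
clock: 26.95
eef_pos: [484.4, -342.2, 9.6]
eef_rot: [3.141, 0.0, 1.928]
wrist_force: [0.3, -0.9, -0.2]
finger_gap: 50.2
finger_force: 0.0
```

Emit:
step_hand:
  moves:
    - [[0,0,-20,0,0,0],[0,0,-60,0,0,0],[0,0,-100,0,0,0],[0,0,-140,0,0,0],[0,0,-140,0,0,0]]

```text
clock: 27.45
eef_pos: [486.0, -343.5, 155.3]
eef_rot: [3.137, 0.008, 1.928]
wrist_force: [-0.3, -0.2, 0.6]
finger_gap: 49.9
finger_force: 0.0
```

Now I'll move the arm aside and inspect the result from the top.

Emit:
step_hand:
  moves:
    - [[0,-45,0,0,0,0],[0,-90,0,0,0,0],[20,-130,0,0,0,0],[60,-150,0,0,0,0],[100,-160,0,0,0,0]]

```text
clock: 27.95
eef_pos: [297.3, -303.7, 148.7]
eef_rot: [-3.141, -0.001, 1.926]
wrist_force: [0.8, 0.4, 0.0]
finger_gap: 49.7
finger_force: 0.0
```

Emit:
step_hand:
  moves:
    - [[45,0,-20,0,0,0],[90,0,-40,0,0,0],[130,0,-60,0,0,0],[150,0,-60,0,0,0],[150,0,-60,0,0,0]]

```text
clock: 28.45
eef_pos: [246.7, -162.6, 209.8]
eef_rot: [3.14, 0.002, 1.929]
wrist_force: [-0.3, -0.2, -0.4]
finger_gap: 50.3
finger_force: 0.0
```

```bash
python3 -c "
from h import *
p,d=imaging.camera('top');np.savez('pics/top1.npz',p=p,d=d)
c=[cv2.resize(p[150:270,290:480,::-1],(792,500)),]
cv2.imwrite('pics/t1.png',np.vstack([p[150:270,90:480,::-1].repeat(2,0).repeat(2,1)]))
W=world('top',d)
for nm,b,z in(('mustard',(345,390,170,215),70),('spice',(150,190,205,250),90),('tin',(295,345,210,255),20),('match',(352,395,222,256),12)):
    q=W[b[2]:b[3],b[0]:b[1]].reshape(-1,3);q=q[(q[:,2]>z)&(q[:,2]<130)];print(nm,len(q),np.round((q.min(0)+q.max(0))/2,1),np.ptp(q,0).round(),np.median(q[:,2]) if len(q) else 0)
"
```

```text
mustard 295 [ 626.3 -334.1   83.5] [57. 55. 26.] 89.62727865612871
spice 212 [515.2 276.5 104.1] [45. 45. 25.] 109.10906645962362
tin 660 [ 500.7 -187.1   27.6] [ 71. 107.  15.] 26.686420648688006
match 213 [ 478.  -344.1   19.6] [61. 88. 15.] 18.704474785031554
```

View pics/t1.png

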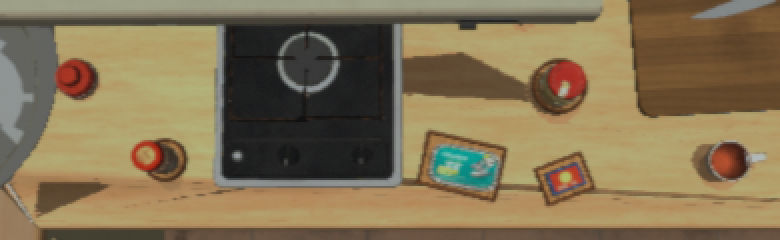

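The top view shows all four items inside their holders: mustard (566,80), spice (155,157), tin (464,167) and matches (565,180). Their top heights fit a 4 mm floor. The timer (75,78) and cup (730,160) haven't moved.

```bash
python3 -c "
from cell import manip, imaging, readout
print(manip.sign_off())"
```

```text
the job is handed in; nothing more can be done
None
```

The mustard jar, lone spice jar, fish tin and matchbox are each upright and flat in their matching holders, placed in the order asked; the timer and cup were left where they stood, and I handed the job in at about 28.5 s.

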